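# Colour-check the swatch on a sign

## Robot

A 6-joint arm with a two-finger parallel gripper is mounted at the origin on the work surface. World frame = base frame: x ahead of the robot, y to its left, z up, the work surface at z = 0. Lengths are in m, angles in degrees, forces in N, time in s.
With the tool pointing down it reaches from about 0.4 to 0.825 m from the base axis. Payload 7 kg.
Tool frame: the origin (TCP) lies on the centre line of the jaws, within the pads' length; the fingertips stand 19 mm ahead of it and the grasp point (between the pads) is the TCP (r.tips_ahead is the distance from the TCP to the fingertips, in m); z points along the fingers, y is the line along which they close (so a half turn about z gives the same grasp; the last joint's range is limited). The gripper opens to 88 mm and grips with 3 to 60 N. Pads are 19 mm wide; open, the fingers measure 130 mm over their backs; the gripper's body (78 mm by 193 mm) begins 47 mm behind the grasp point.
Start: joints at [88.585, 20.546, 0.682, 0, -70.136, -16.507], TCP at [0.208, 0.642, 0.246] pointing down, gripper open.
Joint ranges: [-176.03, 176.03], [-82.01, 121.73], [-58.28, 71.71], [-173.87, 95.51], [-174.79, -0.11], [-173.66, 173.66]. Speed limits (degrees/s): [136.94, 136.94, 172.46, 180, 180, 180].

## Interface

Orientations are given as [roll, pitch, yaw] about the fixed x, y, z axes, in that order (R = Rz(yaw) Ry(pitch) Rx(roll)).
In Python, from plant import r, viewer, close_job gives the robot as it stands. The module is installed in compiled form; this text tells all that it offers.
- The arm moves only by the tool arm_command, never from a script. Its arguments are lists of equal length, an entry for each row: "travel": the shift along the world's x, y, z scaled (see below), a list of three; "delta_rot": the turn, a rotation vector about the world's x, y, z scaled (see below), a list of three. In form: {"travel": [[dx, dy, dz], ...], "delta_rot": [[rx, ry, rz], ...]}. A call has 1 to 20 rows; each row is the pose to reach, as a shift and turn from the pose commanded when the call began; what a row does not reach only later rows make up. The controller multiplies each number of a shift by 0.5 m and each number of a turn by 90 degrees. A row lasts 1/8 s, in which the tool goes at most 62.5 mm and 10.7 degrees, less where a joint would pass 70% of its speed; a pose out of reach is approached as far as the arm can. A call with a number of a shift or a turn outside -1 to 1 is refused whole. A call with a gripper value outside its range is refused whole. "grip" is the opening, from 0 (shut) to 1 (fully open), set as the call begins (left out, the last holds). The fingers move at their own pace and stop on an object; "newtons" is the grip in N (left out, the last holds). Time passes only in rows, so rows that repeat a pose let the fingers close. It gives the time, the measured TCP pose, the force, the opening and the grip force at its end, in the units of the state.
- r.get_state(): the state, without advancing time (a new reading comes with each control period).
- viewer.capture(name): name is "scene" or "top" or "wrist"; returns a dict with "img" (384x512x3 uint8, red, green, blue), "camera_matrix" (3x3 intrinsics, pixels), "distortion" ([k1, k2, p1, p2, k3] as OpenCV has them; the pictures are not rectified), "R" (3x3) and "t" (3): a world point X has camera coordinates R X + t; the wrist camera has in their place "mount" (4x4, takes a point from camera to tool coordinates, whose origin is the TCP and whose axes are the flange's). Camera axes: x right, y down, z forward; pixel columns grow to the right and rows downward; lengths in m; the calibration is good to about 2 mm. A picture is of the moment at which its call begins: read the wrist's pose just before it. There is no depth.
- close_job(): hands the job in; it is judged then, once.
The state is a dict: "time_s": time; "joints": joint angles; "qd": joint speeds; "joint_torque": joint torques, N m; "tcp_pos": TCP position; "eef_rot": TCP orientation; "contact_force": force on the tool from outside, world axes, zero at the start; "moment": the same for the moment, N m; "gripper_width": finger opening in m; "gripper_force": force on a finger pad.
Only numpy, scipy, OpenCV 4.12 (cv2) and the standard library are available. Lean on these libraries where they do the work, as an engineer would, in place of code of your own. Each camera call takes 0.05 s, during which the arm holds its last target. There are 200 camera calls.

## Task

Zero the grey colour reader by laying it in its sloping dock, nose down against the white tile, and letting go; the small green tin standing on the blue swatch of the yellow sign must also be moved, kept upright, onto the cork mat. Then take the reader again, point it straight down at the middle of the swatch with its lens about 45 mm above the sign, never touching the sign with it, and hold it still there for at least a second. Finish by laying the reader back in the dock in the same way, without dropping it or the tin or shifting the other things on the bench.

Things in the scene. Friction and masses are not known exactly. Their poses are not given: they have to be found in the camera images.
- reader: Colour reader, 160 g: grey bar 132 (x) x 34 (y) x 28 mm (z), round black nose (diameter 26, the last 25 mm) at its -x end, display and orange button on its +z side, orange tail band. Origin: on the underside, mid-width, 70 mm from the nose end and 62 from the tail. Starts flat on the bench, display up, nose roughly towards the robot. It reads along its own -x.
- reader_lens (a point): The lens: centre of the nose end, at (-70, 0, 14) mm in the reader's frame, same axes; the beam goes out along -x. A good reading needs the swatch's middle within 15 mm of the beam line, 20 to 70 mm in front of the lens, and the reader within about 15 degrees of square to the sign.
- reader_grip (a point): Between the dark rubber grip patches on the reader's long sides (34 mm apart along y): at (20, 0, 14) mm in the reader's frame, 90 mm from the lens, with 42 mm of body behind it. Same axes.
- dock: Reader's dock, fixed (place varies): grey base 150 (x) x 80 (y) x 12 mm under a black trough sloping 45 degrees in its x-z plane, low end at -x (roughly towards the robot). Origin: centre of the base's underside. Cheeks 42 mm apart inside, 18 mm high, guard the lowest part only; higher up the reader lies on a 20 mm wide spine, its grip patches free. A white end plate stops the nose.
- dock_seat (a point): Where the reader's origin is when fully home: on the trough floor, 70 mm above the dock's origin. Axes as the dock's. The reader then lies display up, tail up towards +x, its y along the dock's y, turned -45 degrees about that y. The cheeks run from 25 to 67 mm noseward of this point. Rubbing may stop it sliding down on its own: push it lightly home.
- dock_tile (a point): Centre of the white tile's inner face, square to the trough (59.4 mm to -x of the dock's origin, 30.4 mm high; plate 52 mm wide, rising 32 mm off the trough floor): where the lens is when the reader is home. Axes as the dock's.
- sign: Yellow sign panel, fixed flat on the bench, 220 (x) x 180 (y) x 5 mm thick, with black marks and a blue square swatch. Origin: centre of its underside; z up.
- swatch (a point): Middle of the blue swatch (70 x 70 mm) on the sign's top face, at (-30, 15, 5) mm in the sign's frame.
- tin: Small closed paint tin with a green band and lid, diameter 48, 60 mm high, 200 g, standing on the swatch. Origin: centre of its underside.
- mat: Round cork mat, fixed flat on the bench, diameter 110, 4 mm thick. Origin: centre of its underside.
- jar: Closed jar with a red cap, diameter 60, 85 mm high; leave alone. Origin: centre of its underside.
- tape: Roll of masking tape lying flat, diameter 90, 24 mm high; leave alone. Origin: centre of its underside.
- redtin: Larger paint tin with a red band and lid, diameter 60, 70 mm high; leave alone. Origin: centre of its underside.
- brush: Paint brush lying on the bench near the far edge; leave alone. Origin on its underside.
There are look-alikes about, which are no part of the job. Leave any purple look-alike of the tin alone.

How it is judged (in metres and radians):
On the way, in this order (a step that is already met when the one before it is completed fails the run):
1. the reader lies released in its dock, nose on the white tile (distance between reader_lens and dock_tile below 0.01 m and angle between reader's own z axis and vertical between 0.62 and 0.95 rad and contact force between reader and the fingers below 0.1 N and linear speed of reader below 0.03 m/s), for 0.2 s.
2. with the green tin standing on the cork mat, the held reader points straight down at the middle of the swatch, still, for a second (x of swatch in the frame of reader_lens between -0.07 and -0.02 m and y of swatch in the frame of reader_lens between -0.015 and 0.015 m and z of swatch in the frame of reader_lens between -0.015 and 0.015 m and angle between the x axis of reader and the z axis of sign, either way round below 0.26 rad and linear speed of reader below 0.03 m/s and angular speed of reader below 0.25 rad/s and contact force between reader and the fingers above 0.5 N and horizontal distance between tin and mat below 0.032 m and height (world z) of tin below 0.01 m and angle between tin's own z axis and vertical below 0.1 rad and contact force between tin and the fingers below 0.1 N), for 0.9 s.
At the end, for the whole second after the job is handed in: The reader lies at rest in its dock, display up, let go, its lens within 10 mm of the white tile's centre; the green tin stands upright and released, wholly on the cork mat (centres within 32 mm) (all of step 1 and horizontal distance between tin and mat below 0.032 m and height (world z) of tin below 0.01 m and angle between tin's own z axis and vertical below 0.1 rad and contact force between tin and the fingers below 0.1 N and linear speed of tin below 0.03 m/s); the robot touches nothing.
It fails at once if the reader touches the sign (contact force between reader and sign above 0.5 N).
It fails at once if the green tin is tipped over (angle between tin's own z axis and vertical above 0.6 rad).
It fails at once if the reader or the green tin is dropped ((contact force between reader and the fingers below 0.1 N and linear speed of reader above 0.7 m/s) or (contact force between tin and the fingers below 0.1 N and linear speed of tin above 0.7 m/s)).
It fails at once if another thing (jar, tape, red tin, brush) is shifted by over 30 mm (distance of any of jar, tape, redtin, brush from where it was at the start of the episode above 0.03 m).
It also fails if it takes over 72 s, if anything falls off the work surface, if the arm or the gripper's body presses on something with over 40 N, if the wrist force passes 120 N, or if a joint passes its speed limit or range.

## Working session

There is one attempt and no reset: what is moved stays moved. The work goes in short steps, Python scripts to look and compute and a tool call to move; the robot and the scene stay as the last step left them, time stands still between calls to the robot, and variables do not carry over. Pictures are saved under pics/ and viewed, at most 10 in all, crops included, and the job is handed in when it is done.

Besides the shell and the picture viewer there is one more tool, called as name(argument=value, ...) on one line, values as JSON. arm_command: Moves the arm, as the interface text tells. Shifts and turns lie within -1 to 1; 1 stands for 0.5 m of shift or 90 degrees of turn. Its arguments: {"type":"object","properties":{"travel":{"type":"array"},"delta_rot":{"type":"array"},"grip":{"type":"number"},"newtons":{"type":"number"}},"required":["travel","delta_rot"]}

```bash
mkdir -p pics
python3 - <<'E'
from plant import r, viewer
import cv2, pickle, numpy as np
s=r.get_state(); print(s, r.tips_ahead)
d={}
for n in ("scene","top","wrist"):
    c=viewer.capture(n); d[n]=c; cv2.imwrite(f"pics/{n}0.png",c["img"][:,:,::-1])
    print(n,{k:np.round(v,4).tolist() for k,v in c.items() if k!="img"})
pickle.dump((s,d),open("c0.pkl","wb"))
a=cv2.resize(d["top"]["img"],(800,600),interpolation=cv2.INTER_CUBIC);cv2.imwrite("pics/top_big.png",a[:,:,::-1])
a=cv2.resize(d["scene"]["img"],(800,600),interpolation=cv2.INTER_CUBIC);cv2.imwrite("pics/scene_big.png",a[:,:,::-1])
E
```

```text
{'time_s': 0.0, 'joints': array([ 8.85857959e+01,  2.05922732e+01,  6.35434689e-01, -2.23491489e-02,
       -7.01345912e+01, -1.65079773e+01]), 'qd': array([ 0.0977604 , -0.09584532,  0.14301977, -0.02950844,  0.07771019,
        0.01986206]), 'joint_torque': array([-3.99249475e-04, -5.82712662e+01,  2.93063700e+01,  6.99740991e+00,
        6.98400821e-03, -1.65924876e-04]), 'tcp_pos': array([0.20757179, 0.64182697, 0.2446188 ]), 'eef_rot': array([ 1.79906368e+02, -5.83887367e-03, -1.79297880e+01]), 'contact_force': array([-0.2161118 , -0.34119136, -0.00475988]), 'moment': array([ 0.00701442,  0.05568824, -0.00551998]), 'gripper_force': 0.0, 'gripper_width': 0.08766912242938844} 0.019
scene {'camera_matrix': [[438.7397, 0.0, 244.593], [0.0, 438.7397, 188.877], [0.0, 0.0, 1.0]], 'distortion': [-0.1401, 0.0, 0.0, 0.0, 0.0], 'R': [[-0.7109, 0.703, -0.0198], [0.4761, 0.4604, -0.7493], [-0.5176, -0.5421, -0.6619]], 't': [0.3846, -0.2363, 1.4265]}
top {'camera_matrix': [[449.1684, 0.0, 254.5891], [0.0, 449.1684, 185.8928], [0.0, 0.0, 1.0]], 'distortion': [-0.0478, 0.0, 0.0, 0.0, 0.0], 'R': [[0.0248, -0.9997, 0.0029], [-0.9796, -0.0248, -0.1992], [0.1993, 0.0021, -0.9799]], 't': [0.0016, 0.6017, 1.1758]}
wrist {'camera_matrix': [[290.0977, 0.0, 252.1832], [0.0, 290.0977, 186.817], [0.0, 0.0, 1.0]], 'distortion': [0.0039, 0.0, 0.0, 0.0, 0.0], 'mount': [[0.0006, -0.9591, -0.283, 0.0764], [1.0, 0.0005, 0.0004, 0.0006], [-0.0002, -0.283, 0.9591, -0.1393], [0.0, 0.0, 0.0, 1.0]]}
```

View pics/top_big.png

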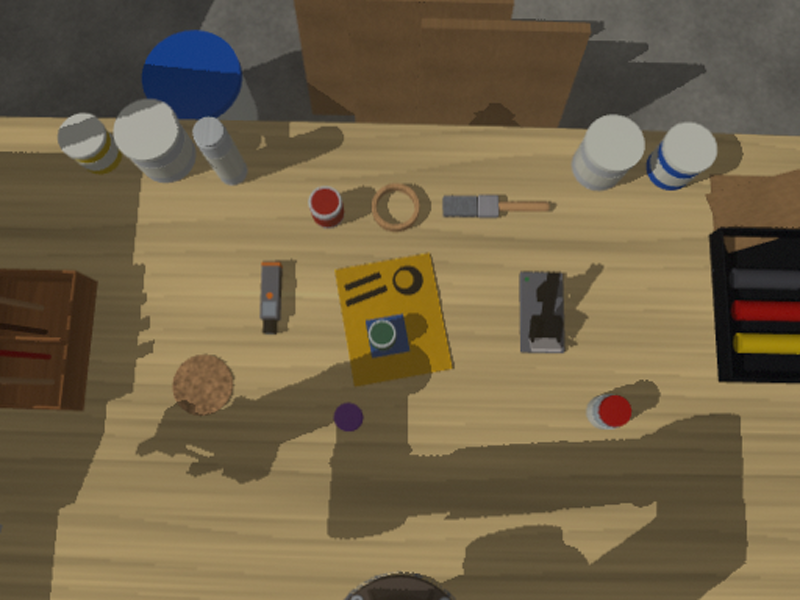

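View pics/scene_big.png

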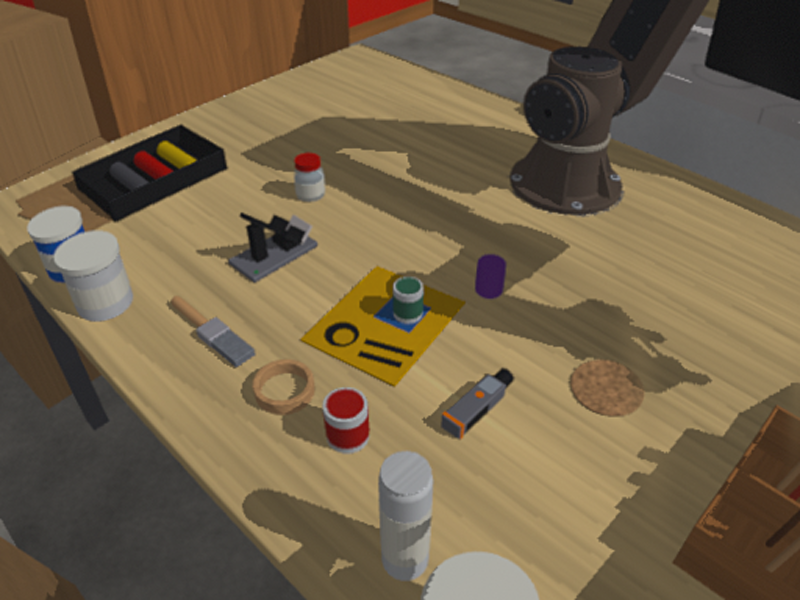

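The top view (800x600) shows the reader at (270,298) with its nose down at (269,328), the dock at (543,312), the sign at (395,320) with the green tin at (382,334), and the mat at (203,384). Also visible are the red tin (325,205), tape (396,207), brush (497,205) and jar (612,410).

- **Tin look-alikes:** the purple tin (348,417) and the red tin (325,205). The green lid at (382,334) on the swatch fits the description.
- **Reader look-alikes:** the grey marker in the tray (780,280). The bar with the orange tail at (270,298) fits the description.

Next I'll check these in a close crop.

```bash
cat > h.py <<'E'
import numpy as np, cv2
from scipy.spatial.transform import Rotation as Ro
def cam(c,s=None):
    if "mount" in c:
        T=np.eye(4);T[:3,:3]=Ro.from_euler("xyz",s["eef_rot"],degrees=True).as_matrix();T[:3,3]=s["tcp_pos"]
        W=np.linalg.inv(T@np.array(c["mount"]));return np.array(c["camera_matrix"]),np.array(c["distortion"]),W[:3,:3],W[:3,3]
    return tuple(np.array(c[k]) for k in("camera_matrix","distortion","R","t"))
def ray(C,px):
    K,D,R,t=C; u=cv2.undistortPoints(np.array([[px]],float),K,D)[0,0]
    d=R.T@np.array([u[0],u[1],1]); return -R.T@t, d/np.linalg.norm(d)
def atz(C,px,z):
    o,d=ray(C,px); return o+d*(z-o[2])/d[2]
def tri(obs):
    A=np.zeros((3,3));b=np.zeros(3)
    for C,px in obs:
        o,d=ray(C,px);P=np.eye(3)-np.outer(d,d);A+=P;b+=P@o
    x=np.linalg.solve(A,b);return x,[np.linalg.norm((np.eye(3)-np.outer(ray(C,p)[1],ray(C,p)[1]))@(x-ray(C,p)[0])) for C,p in obs]
def proj(C,X):
    K,D,R,t=C; return cv2.projectPoints(np.atleast_2d(np.array(X,float)),cv2.Rodrigues(R)[0],t,K,D)[0][:,0]
E
python3 - <<'E'
import pickle,cv2,numpy as np
from h import *
s,d=pickle.load(open("c0.pkl","rb"))
T=d["top"]["img"];S=d["scene"]["img"]
def crop(I,x0,y0,w,h):
    k=400//w
    a=cv2.resize(I[y0:y0+h,x0:x0+w],(400,300),interpolation=cv2.INTER_CUBIC)[:,:,::-1].copy()
    for i in range(0,w,10): cv2.putText(a,str(x0+i),(int(i*400/w),8),0,.3,(0,255,255),1);cv2.line(a,(int(i*400/w),10),(int(i*400/w),16),(0,255,255),1)
    for i in range(10,h,10): cv2.putText(a,str(y0+i),(0,int(i*300/h)+3),0,.3,(0,255,255),1);cv2.line(a,(20,int(i*300/h)),(26,int(i*300/h)),(0,255,255),1)
    return a
o=np.vstack([np.hstack([crop(T,140,160,80,60),crop(T,310,168,80,60)]),np.hstack([crop(S,270,230,80,60),crop(S,140,125,80,60)])])
cv2.imwrite("pics/comp1.png",o)
o=np.vstack([np.hstack([crop(T,200,155,100,75),crop(T,90,210,100,75)]),np.hstack([crop(S,190,165,110,83),crop(S,350,215,80,60)])])
# colour blobs
for n,I in(("top",T),("scene",S)):
    H=cv2.cvtColor(I,cv2.COLOR_RGB2HSV);C=cam(d[n])
    def blob(lo,hi,box=None):
        m=cv2.inRange(H,np.array(lo),np.array(hi))
        if box: k=np.zeros_like(m);k[box[1]:box[3],box[0]:box[2]]=1;m*=k
        _,L,st,ce=cv2.connectedComponentsWithStats(m);i=1+np.argmax(st[1:,4]);return m*0+(L==i).astype(np.uint8),ce[i],st[i]
    m,c,st=blob((20,170,60),(32,255,255),(200,150,300,255) if n=="top" else (180,160,310,255))
    hull=cv2.convexHull(cv2.findContours(m,0,2)[0][0]); q=cv2.approxPolyDP(hull,8,True)[:,0]; print(n,"sign",[(p.tolist(),np.round(atz(C,p,.005)[:2],4).tolist()) for p in q])
    for nm,lo,hi in(("blue",(105,100,40),(125,255,255)),("green",(70,60,20),(95,255,255)),("purple",(128,80,20),(155,255,255))):
        m,c,st=blob(lo,hi,(200,150,300,290) if n=="top" else(180,150,340,255)); print(n,nm,c,st, np.round(atz(C,c,0.06 if nm=='green' else .005),4))
    m,c,st=blob((5,60,40),(20,180,220),(95,215,160,275) if n=="top" else(360,225,416,270)); print(n,"mat",c,st,np.round(atz(C,c,.004),4))
E
```

```text
top sign [([274, 162], [0.6852, -0.038]), ([289, 235], [0.474, -0.0837]), ([227, 246], [0.4388, 0.0899]), ([214, 173], [0.6479, 0.1352])]
top blue [257.79310345 220.72413793] [254 217   8   8  29] [0.5123 0.0052 0.005 ]
top green [238. 221.] [238 221   1   1   1] [0.5034 0.0592 0.06  ]
top purple [222.64257028 266.59839357] [214 258  18  18 249] [0.3815 0.0999 0.005 ]
top mat [127.00986301 243.88493151] [  95  215   65   60 3650] [0.4372 0.372  0.004 ]
scene sign [([297, 193], [0.4384, 0.0916]), ([253, 246], [0.6493, 0.1373]), ([193, 218], [0.6881, -0.0331]), ([241, 170], [0.4735, -0.0824])]
scene blue [251.09868421 202.98684211] [240 192  27  20 152] [0.5492 0.032  0.005 ]
scene green [260.74175824 197.43956044] [252 190  19  14 182] [0.5603 0.0764 0.06  ]
scene purple [313.38222222 176.31111111] [304 163  20  28 450] [0.355  0.0798 0.005 ]
scene mat [387.5792 247.0872] [ 360  225   56   45 2500] [0.4342 0.3648 0.004 ]
```

View pics/comp1.png

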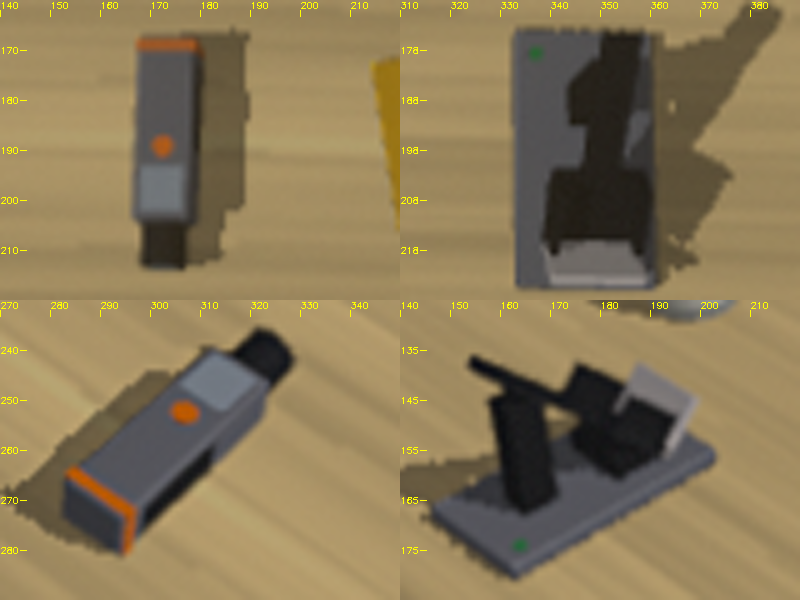

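The composite confirms the reader: tail band top corners at (167,168) and (180,168), nose end at (172,214). It also shows the dock with its white plate towards the robot, at (352,222) in the top view. Now I'll fit poses to both views.

Run:
```python
import pickle
from h import *
from scipy.optimize import least_squares
s,d=pickle.load(open("c0.pkl","rb")); CT,CS=cam(d["top"]),cam(d["scene"])
def fit(obs,x0):
    def pts(p,P): c,n=np.cos(p[3]),np.sin(p[3]);return np.array([[p[0]+c*a-n*b,p[1]+n*a+c*b,p[2]+z] for a,b,z in P])
    def f(p): return np.concatenate([(proj(C,pts(p,[P]))[0]-np.array(q)) for C,P,q in obs])
    r=least_squares(f,x0,loss="soft_l1");print(np.round(r.x[:3],4),"yaw",round(np.degrees(r.x[3]),2),"res",np.round(f(r.x),1));return r.x
m=1e-3
print("reader");fit([(CT,(62*m,17*m,28*m),(167.2,168.4)),(CT,(62*m,-17*m,28*m),(179.6,168.4)),(CT,(-45*m,17*m,28*m),(166.8,204)),(CT,(-45*m,-17*m,28*m),(178.4,204)),
(CS,(62*m,-17*m,28*m),(283.4,264)),(CS,(62*m,17*m,28*m),(296.6,272)),(CS,(-45*m,-17*m,28*m),(312.4,239.2)),(CS,(-45*m,17*m,28*m),(324,246.6))],[.6,.25,0,0])
print("dock");fit([(CT,(75*m,40*m,12*m),(333,174)),(CT,(75*m,-40*m,12*m),(361.2,174)),(CT,(-75*m,40*m,12*m),(333.3,225.3)),(CT,(-75*m,-40*m,12*m),(361.8,225.4)),
(CS,(75*m,-40*m,12*m),(146.4,166.6)),(CS,(75*m,40*m,12*m),(162.8,178.2)),(CS,(-75*m,40*m,12*m),(203.2,155)),
(CS,(-72.1*m,-26*m,43.1*m),(187.2,137.8)),(CS,(-72.1*m,26*m,43.1*m),(199.4,145))],[.56,-.22,0,0])
S=[((274,162),(193,218)),((289,235),(241,170)),((227,246),(297,193)),((214,173),(253,246))]
print("sign");o=[]
for (a,b),(t,q) in zip(((110,-90),(-110,-90),(-110,90),(110,90)),S): o+=[(CT,(a*m,b*m,5*m),t),(CS,(a*m,b*m,5*m),q)]
p=fit(o,[.56,.02,0,.2]);c,n=np.cos(p[3]),np.sin(p[3]);print("swatch",p[0]-.03*c-.015*n,p[1]-.03*n+.015*c)
for nm,a,b in(("tinlid",(244.5,213.8),(261,182.4)),("mat",(129.9,245.8),(387.8,247.7)),("redtin",(326/1.5625,201/1.5625),(345/1.5625,405/1.5625)),("purple",(222.6,266.6),(313.5,168)),("jar",(394,262.5),(197,103)),("tape",(253.5,131),(181,246))): print(nm,tri([(CT,a),(CS,b)]))
```

```text
reader
[ 0.5929  0.2485 -0.0038] yaw 2.12 res [ 0.1 -0.2 -0.4 -0.3 -0.5  1.2 -0.1  1.  -0.7  1.2 -1.6  1.6  0.  -1.3
  0.5 -1.3]
dock
[ 0.5782 -0.2485 -0.004 ] yaw 0.17 res [-0.3 -0.  -1.   0.6  0.   0.3 -0.3  0.8 -1.1 -0.2 -0.8  0.7  0.2 -0.1
  0.  -0.2 -0.8 -0.3]
sign
[ 0.5609  0.026  -0.0029] yaw 12.26 res [ 0.2 -0.5 -1.1 -0.4  0.5  0.7 -0.4  0.2 -0.3  1.7  0.7 -0.1 -0.6 -0.2
  0.   0.8]
swatch 0.5283697989133139 0.03427945621732684
tinlid (array([0.52303205, 0.04192219, 0.06410299]), [np.float64(0.00020123282970435356), np.float64(0.00020123282970424465)])
mat (array([4.32139452e-01, 3.64748218e-01, 9.31719625e-05]), [np.float64(0.0002661642126380939), np.float64(0.00026616421263816044)])
redtin (array([0.76042894, 0.15121759, 0.06602002]), [np.float64(0.0015999378820326503), np.float64(0.0015999378820324148)])
purple (array([0.38079015, 0.09594269, 0.05802522]), [np.float64(0.0006374510324493008), np.float64(0.0006374510324493234)])
jar (array([ 0.39964439, -0.35472662,  0.07880352]), [np.float64(0.0018553703238901919), np.float64(0.0018553703238901324)])
tape (array([0.77306938, 0.0251335 , 0.01647706]), [np.float64(0.0016343133330184569), np.float64(0.0016343133330184165)])
```

Fitted heights come out at -4 to +4 mm of the expected values, and the sizes and reach agree. I'm moving over the reader for a wrist look.

arm_command(travel=[[0.704,-0.794,-0.05],[0.704,-0.794,-0.05],[0.704,-0.794,-0.05],[0.704,-0.794,-0.05],[0.704,-0.794,-0.05],[0.704,-0.794,-0.05],[0.704,-0.794,-0.05],[0.704,-0.794,-0.05],[0.704,-0.794,-0.05],[0.704,-0.794,-0.05],[0.704,-0.794,-0.05],[0.704,-0.794,-0.05]], delta_rot=[[0,0,0.222],[0,0,0.222],[0,0,0.222],[0,0,0.222],[0,0,0.222],[0,0,0.222],[0,0,0.222],[0,0,0.222],[0,0,0.222],[0,0,0.222],[0,0,0.222],[0,0,0.222]], grip=1, newtons=25)

```text
time_s: 1.65
tcp_pos: [0.5592, 0.246, 0.2207]
eef_rot: [-180.0, -0.0, 2.1]
contact_force: [-0.7, -0.4, 0.4]
gripper_width: 0.0876
gripper_force: 0.0
```

```bash
cat > w.py <<'E'
import sys,json
from plant import r,viewer
from h import *
import pickle
def shot(n):
    s=r.get_state();c=viewer.capture("wrist");pickle.dump((s,c),open(n+".pkl","wb"))
    C=cam(c,s);a=cv2.resize(c["img"],(768,576),interpolation=cv2.INTER_CUBIC)[:,:,::-1].copy()
    open("log.txt","a").write(json.dumps([s["joints"].tolist(),s["tcp_pos"].tolist(),s["eef_rot"].tolist()])+"\n")
    print(round(s["time_s"],2),s["tcp_pos"].round(4),s["eef_rot"].round(2),s["joints"].round(1),s["contact_force"].round(1));return s,C,a
def box(a,C,pose,m,pts,col=(0,255,0)):
    pass
E
python3 - <<'E'
from w import *
s,C,a=shot("w1")
def X(x,y,yaw,P): R=Ro.from_euler("z",yaw,degrees=True).as_matrix();return np.array(P)/1000@R.T+[x,y,0]
P=[(62,17,28),(62,-17,28),(-45,-17,28),(-45,17,28),(-70,0,14),(20,17,14),(20,-17,14)]
for q in proj(C,X(.5929,.2485,2.12,P)): cv2.circle(a,tuple(int(v*1.5) for v in q),3,(0,255,0),1)
cv2.imwrite("pics/w1.png",a)
E
```

```text
1.65 [0.5592 0.246  0.2207] [-179.99   -0.      2.13] [ 42.   15.5  -9.8  -0.  -64.6  50.1] [-0.7 -0.4  0.4]
```

View pics/w1.png

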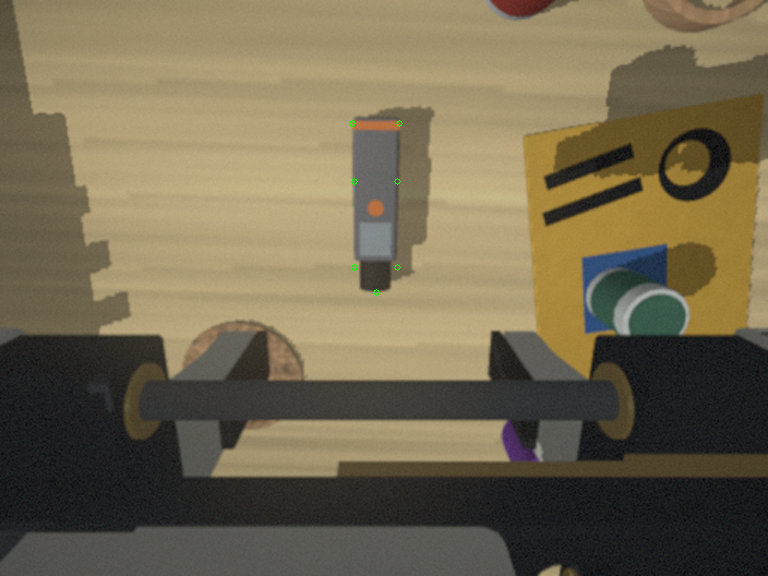

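The tail edge sits about 3 mm further ahead than predicted (row 119 against 123), and y and yaw agree. I'm descending onto the grip patches.

arm_command(travel=[[0.112,0.006,-0.1],[0.112,0.006,-0.2],[0.112,0.006,-0.3],[0.112,0.006,-0.36],[0.112,0.006,-0.394],[0.112,0.006,-0.394]], delta_rot=[[0,0,0],[0,0,0],[0,0,0],[0,0,0],[0,0,0],[0,0,0]])

```text
time_s: 2.45
tcp_pos: [0.6152, 0.2485, 0.0229]
eef_rot: [179.9, 0.1, 2.1]
contact_force: [-1.0, -0.1, 0.2]
gripper_width: 0.0877
gripper_force: 0.0
```

arm_command(travel=[[0,0,0],[0,0,0],[0,0,0],[0,0,0],[0,0,0],[0,0,0]], delta_rot=[[0,0,0],[0,0,0],[0,0,0],[0,0,0],[0,0,0],[0,0,0]], grip=0)

```text
time_s: 3.2
tcp_pos: [0.6159, 0.2484, 0.0236]
eef_rot: [-180.0, -0.0, 2.1]
contact_force: [-0.6, -0.3, 1.3]
gripper_width: 0.0338
gripper_force: 24.9
```

Run:
```python
import pickle
from h import *
s,c=pickle.load(open("w1.pkl","rb"));C=cam(c,s)
H=cv2.cvtColor(c["img"],cv2.COLOR_RGB2HSV);m=cv2.inRange(H,(100,120,40),(125,255,255));m[:, :380]=0
print("swatch corners",[ (q,atz(C,np.array(q)/1.5,.005)[:2].round(4)) for q in((583,258),(666,245),(586,331))])
a=[atz(C,np.array(q)/1.5,.005)[:2] for q in((666,245),(586,331))];print("center",(a[0]+a[1])/2)
print("tin base? lid", atz(C,np.array((658,312))/1.5,.06)[:2])
for q in((523,135),(765,95)):print("sign",atz(C,np.array(q)/1.5,.005)[:2].round(4))
```

```text
swatch corners [((583, 258), array([0.5566, 0.0738])), ((666, 245), array([0.5702, 0.0071])), ((586, 331), array([0.4911, 0.0599]))]
center [0.5306238  0.03348717]
tin base? lid [0.53040612 0.03905157]
sign [0.652  0.1369]
sign [ 0.6871 -0.0412]
```

arm_command(travel=[[0,0,0.05],[0,0,0.15],[0,0,0.3],[-0.05,-0.1,0.4],[-0.29,-0.996,0.454],[-0.29,-0.996,0.454],[-0.29,-0.996,0.454],[-0.29,-0.996,0.454],[-0.29,-0.996,0.454],[-0.29,-0.996,0.454],[-0.29,-0.996,0.454],[-0.29,-0.996,0.454],[-0.29,-0.996,0.454],[-0.29,-0.996,0.454],[-0.29,-0.996,0.454],[-0.29,-0.996,0.454]], delta_rot=[[0,0,0],[0,0,0],[0,0,0],[0,0,0],[0,0,-0.022],[0,0,-0.022],[0,0,-0.022],[0,0,-0.022],[0,0,-0.022],[0,0,-0.022],[0,0,-0.022],[0,0,-0.022],[0,0,-0.022],[0,0,-0.022],[0,0,-0.022],[0,0,-0.022]])

```text
time_s: 5.2
tcp_pos: [0.471, -0.2489, 0.2505]
eef_rot: [-180.0, 0.0, 0.2]
contact_force: [0.8, -0.3, -1.7]
gripper_width: 0.0338
gripper_force: 24.9
```

Run:
```python
from w import *
s,C,a=shot("w2")
P=np.array([(75,40,12),(75,-40,12),(-75,-40,12),(-75,40,12),(-72.1,26,43.1),(-72.1,-26,43.1),(-59.4,0,30.4)])/1000+[.578,-.2485,0]
for q in proj(C,P): cv2.circle(a,tuple(int(v*1.5) for v in q),3,(0,255,0),1)
cv2.imwrite("pics/w2.png",a)
```

```text
5.2 [ 0.471  -0.2489  0.2505] [-1.7999e+02  1.0000e-02  1.6000e-01] [ -6.8   6.9 -16.8  -0.  -66.3  96.9] [ 0.8 -0.3 -1.7]
```

View pics/w2.png

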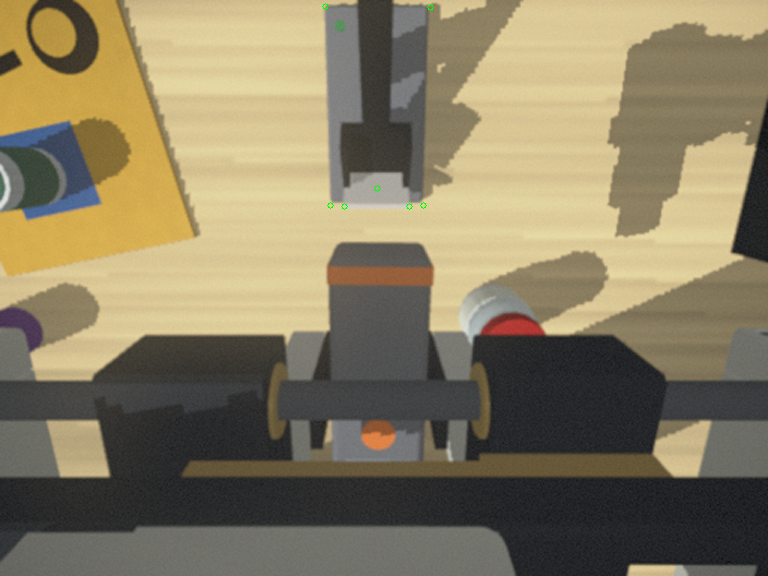

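The dock's projected outline matches within about 2 px, with the tile centred at (377,190). I'm tilting 45° and hovering above the trough.

arm_command(travel=[[0.164,0,-0.02],[0.164,0,-0.02],[0.164,0,-0.02],[0.164,0,-0.02],[0.164,0,-0.02],[0.164,0,-0.02],[0.164,0,-0.12],[0.164,0,-0.218],[0.164,0,-0.218],[0.164,0,-0.218]], delta_rot=[[0,-0.1,0],[0,-0.2,0],[0,-0.3,0],[0,-0.4,0],[0,-0.5,0],[0,-0.5,0],[0,-0.5,0],[0,-0.5,0],[0,-0.5,0],[0,-0.5,0]])

```text
time_s: 6.5
tcp_pos: [0.553, -0.2506, 0.1425]
eef_rot: [179.9, -45.0, 0.1]
contact_force: [1.0, -0.3, -2.0]
gripper_width: 0.0337
gripper_force: 24.9
```

Run:
```python
from w import *
from plant import viewer
s,C,a=shot("w3")
c=viewer.capture("scene");CS=cam(c);a=c["img"][90:210,110:270];k=4.8
a=cv2.resize(a,(768,576),interpolation=cv2.INTER_CUBIC)[:,:,::-1].copy()
# predicted reader corners
R=Ro.from_euler("y",-45,degrees=True).as_matrix();o=s["tcp_pos"]-R@[.0205,0,.0235]
for q in proj(CS,np.array([(-70,0,14),(62,17,28),(62,-17,28),(62,17,0),(-45,17,28)])/1000@R.T+o): cv2.circle(a,(int((q[0]-110)*k),int((q[1]-90)*k)),4,(0,255,0),1)
cv2.imwrite("pics/s3.png",a)
```

```text
6.5 [ 0.553  -0.2506  0.1425] [ 1.799e+02 -4.499e+01  8.000e-02] [-23.5   8.5 -27.1 -54.9 -20.1 160.4] [ 1.  -0.3 -2. ]
```

View pics/s3.png

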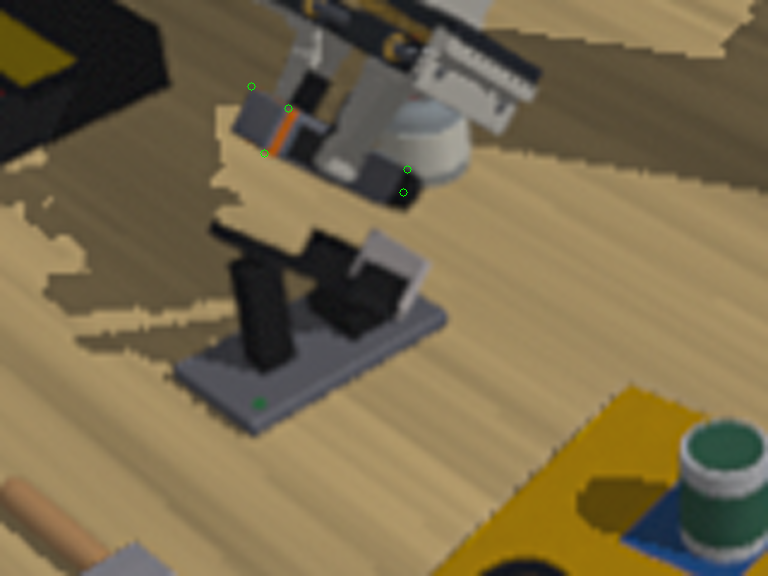

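arm_command(travel=[[0.015,0.003,-0.015],[0.03,0.003,-0.03],[0.045,0.003,-0.045],[0.055,0.003,-0.055],[0.058,0.003,-0.058],[0.058,0.003,-0.058]], delta_rot=[[0,0,0],[0,0,0],[0,0,0],[0,0,0],[0,0,0],[0,0,0]])

```text
time_s: 7.35
tcp_pos: [0.5816, -0.2484, 0.1122]
eef_rot: [179.9, -45.0, 0.1]
contact_force: [-0.3, -0.3, -2.0]
gripper_width: 0.0338
gripper_force: 24.9
```

arm_command(travel=[[0.002,0,-0.002],[0.004,0,-0.004],[0.004,0,-0.004]], delta_rot=[[0,0,0],[0,0,0],[0,0,0]])

```text
time_s: 7.72
tcp_pos: [0.5837, -0.2483, 0.1106]
eef_rot: [179.9, -45.0, 0.1]
contact_force: [-0.4, -0.4, -1.7]
gripper_width: 0.0336
gripper_force: 24.9
```

arm_command(travel=[[-0.005,0,-0.005],[-0.01,0,-0.01],[-0.01,0,-0.01]], delta_rot=[[0,0,0],[0,0,0],[0,0,0]])

```text
time_s: 8.1
tcp_pos: [0.5783, -0.2484, 0.1052]
eef_rot: [179.9, -45.0, 0.1]
contact_force: [-0.1, -0.3, -1.3]
gripper_width: 0.0341
gripper_force: 24.9
```

arm_command(travel=[[0.002,0,-0.002],[0.002,0,-0.002]], delta_rot=[[0,0,0],[0,0,0]])

```text
time_s: 8.35
tcp_pos: [0.5799, -0.2483, 0.1045]
eef_rot: [179.9, -45.0, 0.1]
contact_force: [-0.3, -0.4, -1.6]
gripper_width: 0.0338
gripper_force: 24.9
```

arm_command(travel=[[-0.003,0,-0.003],[-0.006,0,-0.006],[-0.006,0,-0.006]], delta_rot=[[0,0,0],[0,0,0],[0,0,0]])

```text
time_s: 8.72
tcp_pos: [0.5765, -0.2483, 0.1013]
eef_rot: [179.9, -45.0, 0.1]
contact_force: [-0.1, -0.1, -1.1]
gripper_width: 0.0337
gripper_force: 24.9
```

arm_command(travel=[[-0.002,0,-0.002],[-0.004,0,-0.004],[-0.004,0,-0.004]], delta_rot=[[0,0,0],[0,0,0],[0,0,0]])

```text
time_s: 9.1
tcp_pos: [0.5754, -0.2484, 0.1003]
eef_rot: [179.9, -45.1, 0.1]
contact_force: [3.0, 1.4, 1.5]
gripper_width: 0.0341
gripper_force: 24.9
```

arm_command(travel=[[0.002,0,-0.002],[0.003,0,-0.003],[0.003,0,-0.003]], delta_rot=[[0,0,0],[0,0,0],[0,0,0]])

```text
time_s: 9.48
tcp_pos: [0.5766, -0.2485, 0.0991]
eef_rot: [179.9, -45.1, 0.2]
contact_force: [-2.6, 1.3, 8.7]
gripper_width: 0.0341
gripper_force: 24.9
```

Nose contact came first, then floor contact. The reader is home, so I'm releasing it.

arm_command(travel=[[0,0,0],[0,0,0],[0,0,0],[0,0,0]], delta_rot=[[0,0,0],[0,0,0],[0,0,0],[0,0,0]], grip=0.7)

```text
time_s: 9.98
tcp_pos: [0.5761, -0.2483, 0.0978]
eef_rot: [179.9, -45.0, 0.1]
contact_force: [0.1, -0.9, -0.2]
gripper_width: 0.0608
gripper_force: 0.0
```

arm_command(travel=[[-0.04,0,0.04],[-0.1,0,0.1],[-0.14,0,0.2],[-0.14,0,0.3],[-0.14,0,0.3]], delta_rot=[[0,0,0],[0,0,0],[0,0,0],[0,0.1,0],[0,0.2,0]])

```text
time_s: 10.6
tcp_pos: [0.5032, -0.2454, 0.2363]
eef_rot: [-178.7, -33.3, 0.3]
contact_force: [-0.6, -0.5, -0.9]
gripper_width: 0.0612
gripper_force: 0.0
```

Run:
```python
from w import *
from plant import viewer
s,C,a=shot("w4")
c=viewer.capture("scene");CS=cam(c);a=c["img"][100:220,130:290];k=4
a=cv2.resize(a,(640,480),interpolation=cv2.INTER_CUBIC)[:,:,::-1].copy()
R=Ro.from_euler("y",-45,degrees=True).as_matrix();o=np.array([.578,-.2485,.07])
for q in proj(CS,np.array([(-70,0,14),(62,17,28),(62,-17,28),(62,17,0),(-45,17,28)])/1000@R.T+o): cv2.circle(a,(int((q[0]-130)*k),int((q[1]-100)*k)),4,(0,255,0),1)
cv2.imwrite("pics/s4.png",a)
```

```text
10.6 [ 0.5032 -0.2454  0.2363] [-178.69  -33.32    0.27] [-12.2  -3.1 -30.9 -16.  -30.7 114.3] [-0.6 -0.5 -0.9]
```

View pics/s4.png

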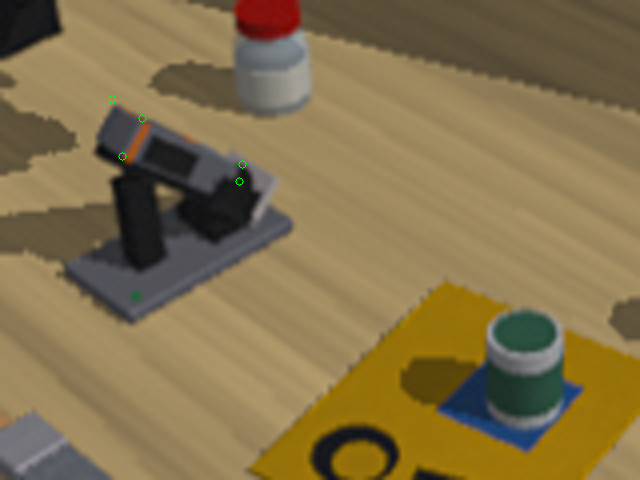

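The reader lies home in the dock, nose on the tile at about (258,200) in this crop. The tin still stands upright on the swatch at (524,370). I'm going for the tin.

arm_command(travel=[[0.042,0.1,0],[0.042,0.578,0],[0.042,0.578,0],[0.042,0.578,0],[0.042,0.578,0],[0.042,0.578,0],[0.042,0.578,-0.05],[0.042,0.578,-0.15],[0.042,0.578,-0.2],[0.042,0.578,-0.2]], delta_rot=[[0,0.1,0],[0,0.2,0],[0,0.3,0],[0,0.3,0],[0,0.3,0],[0,0.3,0],[0,0.3,0],[0,0.3,0],[0,0.3,0],[0,0.3,0]], grip=1)

```text
time_s: 11.95
tcp_pos: [0.5239, 0.0424, 0.1328]
eef_rot: [-178.6, -6.2, 0.2]
contact_force: [-0.4, -0.6, 0.8]
gripper_width: 0.0877
gripper_force: 0.0
```

Run:
```python
from w import *
from plant import viewer
s,C,a=shot("w5")
t=viewer.capture("top");sc=viewer.capture("scene");CT,CS=cam(t),cam(sc)
def el(C,I,box,lo,hi,z):
    H=cv2.cvtColor(I,cv2.COLOR_RGB2HSV);m=cv2.inRange(H,lo,hi);k=np.zeros_like(m);k[box[1]:box[3],box[0]:box[2]]=255;m&=k
    n=max(cv2.findContours(m,0,2)[0],key=cv2.contourArea);(c,ax,an)=cv2.fitEllipse(n);print(np.round(c,1),np.round(ax,1),atz(C,c,z).round(4))
el(CS,sc["img"],(251,176,271,192),(65,50,20),(100,255,130),.065)
el(CT,t["img"],(95,215,160,275),(0,70,60),(17,255,255),.004)
el(CS,sc["img"],(355,220,420,275),(0,70,60),(17,255,255),.004)
```

```text
11.95 [0.5239 0.0424 0.1328] [-178.56   -6.18    0.24] [ 27.1   9.2 -32.5   2.2 -42.1  61.6] [-0.4 -0.6  0.8]
[260.8 182.5] [ 9.2 15.2] [0.5246 0.0425 0.065 ]
[130.2 248.8] [46.6 68.8] [0.4238 0.3619 0.004 ]
[388.3 247.9] [33.6 47.7] [0.4352 0.3673 0.004 ]
```

arm_command(travel=[[0.002,0,0],[0.002,0,-0.04],[0.002,0,-0.1],[0.002,0,-0.15],[0.002,0,-0.176],[0.002,0,-0.176]], delta_rot=[[-0.016,0.069,-0.003],[-0.016,0.069,-0.003],[-0.016,0.069,-0.003],[-0.016,0.069,-0.003],[-0.016,0.069,-0.003],[-0.016,0.069,-0.003]])

```text
time_s: 12.85
tcp_pos: [0.5267, 0.0437, 0.0471]
eef_rot: [-179.9, -0.2, 0.1]
contact_force: [-0.3, -0.3, 1.0]
gripper_width: 0.0876
gripper_force: 0.0
```

arm_command(travel=[[0,0,0],[0,0,0],[0,0,0],[0,0,0],[0,0,0],[0,0,0]], delta_rot=[[0,0,0],[0,0,0],[0,0,0],[0,0,0],[0,0,0],[0,0,0]], grip=0, newtons=20)

```text
time_s: 13.6
tcp_pos: [0.5266, 0.0438, 0.0471]
eef_rot: [-179.9, -0.2, 0.1]
contact_force: [-1.1, -0.6, 3.3]
gripper_width: 0.0478
gripper_force: 20.0
```

arm_command(travel=[[0,0,0.04],[0,0,0.12],[-0.02,0.05,0.2],[-0.05,0.15,0.2],[-0.08,0.25,0.2],[-0.11,0.35,0.2],[-0.14,0.45,0.2],[-0.16,0.55,0.2],[-0.18,0.62,0.2],[-0.187,0.644,0.2],[-0.187,0.644,0.15],[-0.187,0.644,0.09],[-0.187,0.644,0.04],[-0.187,0.644,0.01],[-0.187,0.644,0.002],[-0.187,0.644,0.002]], delta_rot=[[0,0,0],[0,0,0],[0,0,0],[0,0,0],[0,0,0],[0,0,0],[0,0,0],[0,0,0],[0,0,0],[0,0,0],[0,0,0],[0,0,0],[0,0,0],[0,0,0],[0,0,0],[0,0,0]])

```text
time_s: 15.6
tcp_pos: [0.4333, 0.3659, 0.0483]
eef_rot: [-179.9, -0.2, 0.1]
contact_force: [0.4, 0.0, -0.9]
gripper_width: 0.0472
gripper_force: 20.0
```

arm_command(travel=[[0,0,-0.002],[0,0,-0.004],[0,0,-0.004]], delta_rot=[[0,0,0],[0,0,0],[0,0,0]])

```text
time_s: 15.98
tcp_pos: [0.433, 0.3659, 0.0462]
eef_rot: [-179.9, -0.2, 0.1]
contact_force: [-0.4, 0.3, -2.6]
gripper_width: 0.0474
gripper_force: 20.0
```

arm_command(travel=[[0,0,-0.002],[0,0,-0.004],[0,0,-0.004]], delta_rot=[[0,0,0],[0,0,0],[0,0,0]])

```text
time_s: 16.35
tcp_pos: [0.4331, 0.3659, 0.046]
eef_rot: [-179.9, -0.3, 0.1]
contact_force: [-6.8, -3.4, 18.9]
gripper_width: 0.0478
gripper_force: 20.0
```

Firm contact. I'm backing off a little, releasing and rising.

arm_command(travel=[[0,0,0.003],[0,0,0.003]], delta_rot=[[0,0,0],[0,0,0]])

```text
time_s: 16.6
tcp_pos: [0.4331, 0.366, 0.0461]
eef_rot: [-179.9, -0.3, 0.1]
contact_force: [-2.5, -0.7, 7.4]
gripper_width: 0.0476
gripper_force: 20.0
```

arm_command(travel=[[0,0,0],[0,0,0],[0,0,0],[0,0,0],[0,0,0]], delta_rot=[[0,0,0],[0,0,0],[0,0,0],[0,0,0],[0,0,0]], grip=1)

```text
time_s: 17.23
tcp_pos: [0.433, 0.3657, 0.0453]
eef_rot: [-179.9, -0.2, 0.1]
contact_force: [0.1, -0.4, -0.0]
gripper_width: 0.087
gripper_force: 0.0
```

arm_command(travel=[[0,0,0.05],[0,0,0.15],[0,0,0.25],[0,0,0.35],[0,-0.1,0.4],[0,-0.25,0.4],[0,-0.4,0.4],[0,-0.4,0.4]], delta_rot=[[0,0,0],[0,0,0],[0,0,0],[0,0,0],[0,0,0],[0,0,0],[0,0,0],[0,0,0]])

```text
time_s: 18.23
tcp_pos: [0.4323, 0.163, 0.2458]
eef_rot: [-179.9, -0.2, 0.0]
contact_force: [1.1, -0.5, 0.8]
gripper_width: 0.0878
gripper_force: 0.0
```

Run:
```python
from w import *
from plant import viewer
s,C,a=shot("w6")
t=viewer.capture("top");sc=viewer.capture("scene")
A=cv2.resize(t["img"][205:280,80:180],(400,300),interpolation=cv2.INTER_CUBIC);B=cv2.resize(sc["img"][200:275,340:440],(400,300),interpolation=cv2.INTER_CUBIC)
CT,CS=cam(t),cam(sc)
for I,Cm,x0,y0 in((A,CT,80,205),(B,CS,340,200)):
    th=np.linspace(0,6.28,40)
    for ctr,rad,z in(((.433,.366),.055,.004),((.433,.366),.024,.064)):
        for q in proj(Cm,np.c_[ctr[0]+rad*np.cos(th),ctr[1]+rad*np.sin(th),0*th+z]): cv2.circle(I,(int((q[0]-x0)*4),int((q[1]-y0)*4)),1,(255,0,255),-1)
cv2.imwrite("pics/m6.png",np.hstack([A,B])[:,:,::-1])
```

```text
18.23 [0.4323 0.163  0.2458] [-179.87   -0.25    0.  ] [ 45.3  -0.2 -25.2   0.1 -64.7  44.7] [ 1.1 -0.5  0.8]
```

View pics/m6.png

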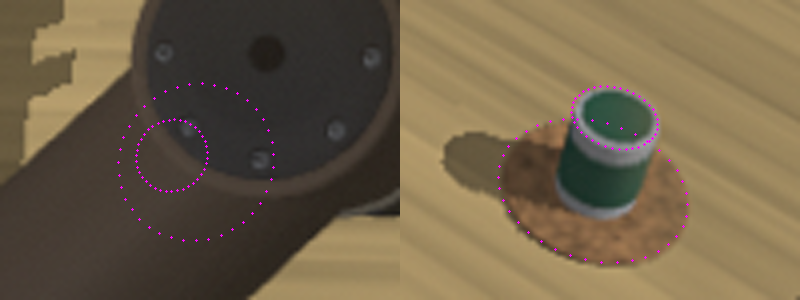

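The tin stands on the mat: its lid and the mat match the predicted circles (centre at about (600,185) on the right). Next I'll fit the arm's kinematics from the logged states, so I can pick a grasp tilt and heading for the reading that the arm can reach.

```bash
cat > kin.py <<'E'
import json
from h import *
from scipy.optimize import least_squares
E=lambda a,v:Ro.from_euler(a,v,degrees=True)
LO=np.array([-176,-82,-58.2,-173.8,-174.7,-.2]);
lo=np.array([-176.03,-82.01,-58.28,-173.87,-174.79,-173.66]);hi=np.array([176.03,121.73,71.71,95.51,-.11,173.66])
def fk(q,p,s4=1,s6=1):
    a1,d,h,L2,fx,fz,Lt,dw=p
    R1=E("z",q[0]);R2=R1*E("y",q[1]);R3=R1*E("y",q[1]-q[2]);R4=R3*E("x",s4*q[3]);R5=R4*E("y",-q[4])
    R6=R5*E("x",s6*q[5])
    pos=R1.apply([a1,d,h])+R2.apply([0,0,L2])+R3.apply([fx,0,fz])+R4.apply([0,dw,0])+R5.apply([Lt,0,0])
    return pos,R6
D=[[np.array(v) for v in json.loads(l)] for l in open("log.txt")]
def load():
    best=None
    for s4 in(1,-1):
        f=lambda p:np.concatenate([(fk(q,p,s4)[0]-t) for q,t,_ in D]+[.02*(p-p0)*.02])
        p0=np.array([.0,-.19,.4,.35,.4,0.,.25,0.])
        r=least_squares(f,p0)
        if best is None or r.cost<best[0]: best=(r.cost,s4,r.x,np.abs(r.fun[:-8]).max())
    # tool orientation
    for s6 in(1,-1):
        Ms=[fk(q,best[2],best[1],s6)[1].inv()*Ro.from_euler("xyz",e,degrees=True) for q,_,e in D]
        sp=max((Ms[0].inv()*m).magnitude() for m in Ms)
        if s6==1 or sp<b6[0]: b6=(sp,s6,Ms[0])
    return best,b6
def ik(pos,R,best,b6,n=30,seed=0):
    rng=np.random.default_rng(seed);out=[]
    def f(q):
        x,o=fk(q,best[2],best[1],b6[1]);return np.r_[(x-pos)*10,((o*b6[2])*R.inv()).as_rotvec()]
    for k in range(n):
        q0=rng.uniform(lo,hi);r=least_squares(f,np.clip(q0,lo+1e-3,hi-1e-3),bounds=(lo,hi),x_scale=50)
        if r.cost<1e-6 and not any(np.abs(r.x-o).max()<2 for o in out): out.append(r.x)
    return out
E
python3 - <<'E'
from kin import *
b,b6=load();print(b,b6[0],b6[1])
# reader vertical: R_reader(psi): x up; z = -heading. tool tilt th at dock => tool tilt th+45 at sign
for th in(15,30,45):
  for psi in(0,45,90,-45,-90):
    Rt=E("z",psi)*E("y",-(th+45))*E("x",180)
    s=ik(np.array([.53,.034,.14]),Rt,b,b6,12);print(th,psi,[x.round(0).tolist() for x in s])
  Rt=E("y",-th)*E("x",180);print("dock",th,[x.round(0).tolist() for x in ik(np.array([.58,-.2485,.098]),Rt,b,b6,12)])
E
```

```text
(np.float64(1.540844599547238e-08), -1, array([ 2.27711717e-07, -1.27163447e-07,  1.98801024e-01,  6.01598857e-01,
        4.63599949e-01, -8.81932787e-08,  3.59040847e-01, -1.91799857e-01]), np.float64(1.3483464689212354e-07)) 1.3721476282211623e-15 -1
15 0 [[-30.0, 8.0, -56.0, -136.0, -39.0, -111.0]]
15 45 [[-25.0, 15.0, -29.0, -79.0, -56.0, -144.0]]
15 90 [[-17.0, 30.0, -5.0, -56.0, -85.0, -141.0]]
15 -45 []
15 -90 [[47.0, 33.0, -34.0, 37.0, -77.0, -74.0]]
dock 15 [[-7.0, 18.0, -26.0, -3.0, -32.0, 99.0]]
30 0 []
30 45 [[-36.0, 28.0, -31.0, -90.0, -73.0, -122.0]]
30 90 [[-23.0, 39.0, -3.0, -64.0, -96.0, -134.0]]
30 -45 []
30 -90 [[49.0, 41.0, -34.0, 40.0, -86.0, -80.0]]
dock 30 [[-9.0, 15.0, -31.0, -17.0, -15.0, 114.0]]
45 0 []
45 45 [[-41.0, 43.0, -31.0, -94.0, -89.0, -106.0]]
45 90 [[-26.0, 47.0, -1.0, -70.0, -107.0, -129.0]]
45 -45 []
45 -90 [[49.0, 50.0, -33.0, 41.0, -95.0, -85.0]]
dock 45 [[-26.0, 15.0, -25.0, -65.0, -20.0, 173.0]]
```

The kinematic model fits exactly. I'll grasp the docked reader with the tool tilted 15° and the gripper half-turned. For the reading I'll point the tool along +y at a 60° tilt, after checking the joint path for continuity.

Run:
```python
from kin import *
b,b6=load()
def tr(q,pos,R):
    f=lambda q:np.r_[(lambda x,o:np.r_[(x-pos)*10,((o*b6[2])*R.inv()).as_rotvec()])(*fk(q,b[2],b[1],b6[1]))]
    r=least_squares(f,q,x_scale=50);return r.x,r.cost
W=[((.581,-.2485,.099),0,15),((.56,-.2485,.25),0,15),((.53,-.1,.28),45,15),((.53,0.03,.28),90,15),((.53,.03,.26),90,60),((.53,.03,.142),90,60)]
q=np.array([-7,18,-26,-3,-32,-81.])
pw=None
for w in W:
    w=np.array([*w[0],w[1],w[2]])
    for k in ([1] if pw is None else np.linspace(0,1,13)[1:]):
        v=w if pw is None else pw+(w-pw)*k
        q,c=tr(q,v[:3],E("z",v[3])*E("y",-v[4])*E("x",180)*E("z",180))
    bad=(q<lo).any() or (q>hi).any()
    print(w,q.round(1),c<1e-6,bad);pw=w
Rs=[E("z",p)*E("y",-t)*E("x",180)*E("z",180) for p,t in((0,15),(45,15),(90,15),(90,60))]
for a,c in zip(Rs,Rs[1:]): print(((c*a.inv()).as_rotvec(degrees=True)/90).round(4))
```

```text
[ 0.581  -0.2485  0.099   0.     15.    ] [ -6.5  17.7 -25.6  -3.2 -31.8 -81. ] True False
[ 0.56   -0.2485  0.25    0.     15.    ] [ -6.8   7.1 -17.4  -2.3 -50.6 -82. ] True False
[ 0.53 -0.1   0.28 45.   15.  ] [  2.8   2.3 -14.9 -11.4 -62.1 -43.4] True False
[5.3e-01 3.0e-02 2.8e-01 9.0e+01 1.5e+01] [ 13.5   6.3  -8.8 -15.4 -71.9  -9.1] True False
[5.3e-01 3.0e-02 2.6e-01 9.0e+01 6.0e+01] [-17.6  21.3  -0.5 -55.8 -93.2  27.6] True False
[5.30e-01 3.00e-02 1.42e-01 9.00e+01 6.00e+01] [-17.6  30.2  -5.  -55.9 -85.7  38.7] True False
[0.  0.  0.5]
[0.  0.  0.5]
[ 0.5 -0.   0. ]
```

arm_command(travel=[[0.12,-0.4,-0.02],[0.12,-0.4,-0.02],[0.12,-0.4,-0.02],[0.12,-0.4,-0.02],[0.12,-0.4,-0.02],[0.12,-0.4,-0.02],[0.12,-0.4,-0.02],[0.12,-0.4,-0.02],[0.12,-0.4,-0.02],[0.12,-0.4,-0.02]], delta_rot=[[0,0,-1],[0,0,-1],[0,0,-1],[0,0,-1],[0,0,-1],[0,0,-1],[0,0,-1],[0,0,-1],[0,0,-1],[0,0,-1]])

```text
time_s: 19.62
tcp_pos: [0.4934, -0.0334, 0.2352]
eef_rot: [-179.9, -0.2, -89.8]
contact_force: [-0.4, 0.1, 0.0]
gripper_width: 0.0872
gripper_force: 0.0
```

arm_command(travel=[[0.126,-0.43,0.01],[0.126,-0.43,0.01],[0.126,-0.43,0.01],[0.126,-0.43,0.01],[0.126,-0.43,0.01],[0.126,-0.43,0.01],[0.126,-0.43,0.01],[0.126,-0.43,0.01],[0.126,-0.43,0.01],[0.126,-0.43,0.01]], delta_rot=[[0,0,-1],[0,0,-1],[0,0,-1],[0,0,-1],[0,0,-1],[0,0,-1],[0,0,-1],[0,0,-1],[0,0,-1],[0,0,-1]])

```text
time_s: 20.88
tcp_pos: [0.5564, -0.2489, 0.2402]
eef_rot: [-179.9, -0.2, -179.8]
contact_force: [0.5, 0.8, -0.2]
gripper_width: 0.0873
gripper_force: 0.0
```

arm_command(travel=[[0,0,-0.02],[0,0,-0.04],[0,0,-0.04]], delta_rot=[[0,-0.1,0],[0,-0.167,0],[0,-0.167,0]])

```text
time_s: 21.25
tcp_pos: [0.5542, -0.2489, 0.2199]
eef_rot: [-179.9, 14.8, -179.8]
contact_force: [0.6, 0.3, -0.0]
gripper_width: 0.0878
gripper_force: 0.0
```

arm_command(travel=[[0.02,0,-0.06],[0.035,0,-0.13],[0.044,0,-0.19],[0.05,0,-0.23],[0.052,0,-0.242],[0.052,0,-0.242]], delta_rot=[[0,0,0],[0,0,0],[0,0,0],[0,0,0],[0,0,0],[0,0,0]])

```text
time_s: 22.0
tcp_pos: [0.5826, -0.2492, 0.0995]
eef_rot: [-179.9, 14.8, -179.8]
contact_force: [-0.4, 0.2, 0.5]
gripper_width: 0.0878
gripper_force: 0.0
```

arm_command(travel=[[0,0,0],[0,0,0],[0,0,0],[0,0,0],[0,0,0],[0,0,0]], delta_rot=[[0,0,0],[0,0,0],[0,0,0],[0,0,0],[0,0,0],[0,0,0]], grip=0, newtons=40)

```text
time_s: 22.75
tcp_pos: [0.582, -0.2492, 0.0995]
eef_rot: [-179.9, 14.8, -179.9]
contact_force: [0.9, -0.8, 0.4]
gripper_width: 0.0338
gripper_force: 39.8
```

arm_command(travel=[[0.005,0,0.007],[0.002,0,0.02],[-0.02,0,0.05],[-0.05,0,0.1],[-0.08,0,0.2],[-0.104,0,0.3],[-0.104,0.06,0.36],[-0.104,0.12,0.36],[-0.104,0.2,0.36],[-0.104,0.26,0.36],[-0.104,0.298,0.36],[-0.104,0.298,0.36]], delta_rot=[[0,0,0],[0,0,0],[0,0,0],[0,0,0],[0,0,0],[0,0,0],[0,0,0.1],[0,0,0.2],[0,0,0.3],[0,0,0.4],[0,0,0.5],[0,0,0.5]])

```text
time_s: 24.25
tcp_pos: [0.5296, -0.0997, 0.2804]
eef_rot: [-179.8, 14.9, -134.8]
contact_force: [-1.6, -0.0, -2.0]
gripper_width: 0.0337
gripper_force: 39.9
```

arm_command(travel=[[0,0.05,0],[0,0.1,0],[0,0.16,0],[0,0.22,0],[0,0.26,0],[0,0.26,0],[0,0.26,0]], delta_rot=[[0,0,0.1],[0,0,0.2],[0,0,0.3],[0,0,0.4],[0,0,0.5],[0,0,0.5],[0,0,0.5]])

```text
time_s: 25.12
tcp_pos: [0.5297, 0.029, 0.2797]
eef_rot: [-179.9, 14.8, -90.1]
contact_force: [0.1, 0.2, -1.0]
gripper_width: 0.0337
gripper_force: 39.9
```

arm_command(travel=[[0,0,0],[0,0,0],[0,0,0],[0,0,0],[0,0,0],[0,0,0],[0,0,0],[0,0,0],[0,0,0],[0,0,0]], delta_rot=[[0.07,0,0],[0.14,0,0],[0.21,0,0],[0.28,0,0],[0.35,0,0],[0.42,0,0],[0.47,0,0],[0.5,0,0],[0.5,0,0],[0.5,0,0]])

```text
time_s: 26.38
tcp_pos: [0.5301, 0.0297, 0.2799]
eef_rot: [-179.7, 59.7, -89.7]
contact_force: [0.2, 0.8, -1.1]
gripper_width: 0.0336
gripper_force: 39.9
```

Run:
```python
from w import *
from plant import viewer
s,C,a=shot("w7")
R=Ro.from_euler("xyz",s["eef_rot"],degrees=True)
# grasp: tool in reader frame from dock home pose
Rd=Ro.from_euler("y",-45,degrees=True);Rg=Ro.from_euler("xyz",[-179.9,14.8,-179.9],degrees=True)
rel=Rd.inv()*Rg; p=Rd.inv().apply(np.array([.582,-.2492,.0995])-[.578,-.2488,.07]);print("TCP in reader",p.round(4))
Rr=R*rel.inv();o=s["tcp_pos"]-Rr.apply(p);print("reader x axis",Rr.apply([1,0,0]).round(3),"lens",(o+Rr.apply([-.07,0,.014])).round(4))
Q=Rr.apply(np.array([(-70,0,14),(62,17,28),(62,-17,28),(62,17,0),(62,-17,0)])/1000)+o
c=viewer.capture("scene");CS=cam(c);a=c["img"][60:240,160:400];k=3.2
a=cv2.resize(a,None,fx=k,fy=k,interpolation=cv2.INTER_CUBIC)[:,:,::-1].copy()
for q in proj(CS,np.r_[Q,[[.53,.034,.005]]]): cv2.circle(a,(int((q[0]-160)*k),int((q[1]-60)*k)),4,(0,255,0),1)
cv2.imwrite("pics/s7.png",a)
```

```text
26.38 [0.5301 0.0297 0.2799] [-179.66   59.7   -89.75] [-17.5  19.9   0.5 -55.7 -94.3  25.7] [ 0.2  0.8 -1.1]
TCP in reader [ 0.0237 -0.0004  0.018 ]
reader x axis [-0.001  0.002  1.   ] lens [0.5298 0.0336 0.1862]
```

View pics/s7.png

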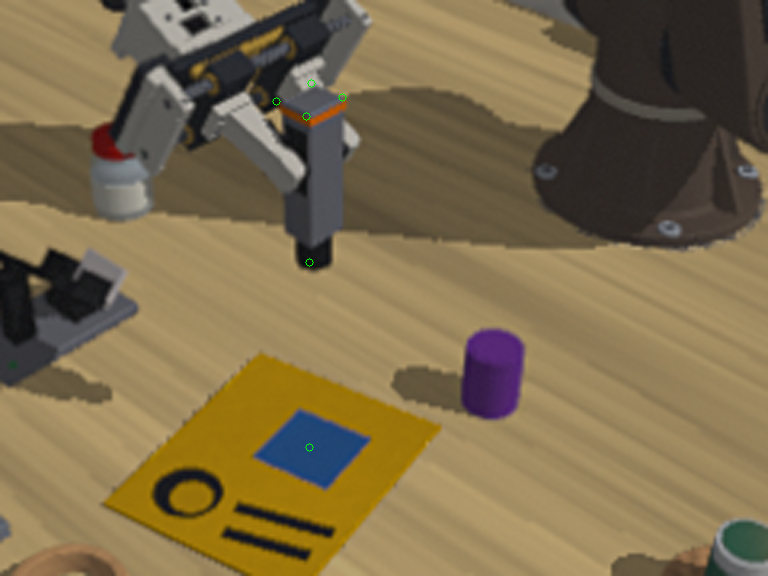

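The reader hangs vertical, with its lens at about (312,265) directly above the swatch middle at (312,448), and the projections agree. I'm lowering to about 45 mm above the sign and holding.

arm_command(travel=[[0,0,-0.04],[0,0,-0.09],[0,0,-0.14],[0,0,-0.19],[0,0,-0.23],[0,0,-0.26],[0,0,-0.27],[0,0,-0.27],[0,0,-0.27],[0,0,-0.27],[0,0,-0.27],[0,0,-0.27],[0,0,-0.27],[0,0,-0.27],[0,0,-0.27],[0,0,-0.27],[0,0,-0.27],[0,0,-0.27],[0,0,-0.27],[0,0,-0.27]], delta_rot=[[0,0,0],[0,0,0],[0,0,0],[0,0,0],[0,0,0],[0,0,0],[0,0,0],[0,0,0],[0,0,0],[0,0,0],[0,0,0],[0,0,0],[0,0,0],[0,0,0],[0,0,0],[0,0,0],[0,0,0],[0,0,0],[0,0,0],[0,0,0]])

```text
time_s: 28.98
tcp_pos: [0.53, 0.0297, 0.1444]
eef_rot: [-179.7, 59.8, -89.8]
contact_force: [0.3, 0.1, -2.2]
gripper_width: 0.0344
gripper_force: 39.9
```

Run:
```python
from w import *
from plant import viewer
s,C,a=shot("w8")
Rd=Ro.from_euler("y",-45,degrees=True);Rg=Ro.from_euler("xyz",[-179.9,14.8,-179.9],degrees=True)
R=Ro.from_euler("xyz",s["eef_rot"],degrees=True);Rr=R*(Rd.inv()*Rg).inv();o=s["tcp_pos"]-Rr.apply([.0237,-.0004,.018]);print("lens",(o+Rr.apply([-.07,0,.014])).round(4))
c=viewer.capture("scene");t=viewer.capture("top")
A=cv2.resize(c["img"][110:240,200:320],(480,520),interpolation=cv2.INTER_CUBIC)
cv2.imwrite("pics/s8.png",A[:,:,::-1])
# swatch centre from 2 views via blue quads
H=cv2.cvtColor(c["img"],cv2.COLOR_RGB2HSV);m=cv2.inRange(H,(100,120,40),(125,255,255));m[:160]=0;m[255:]=0;m[:,:200]=0;m[:,320:]=0
n=max(cv2.findContours(m,0,2)[0],key=cv2.contourArea);q=cv2.minAreaRect(n)
hull=cv2.convexHull(n)[:,0].astype(float);P=np.array([atz(cam(c),h,.005)[:2] for h in hull]);r=cv2.minAreaRect((P*1000).astype(np.float32));print("swatch",r)
```

```text
28.98 [0.53   0.0297 0.1444] [-179.74   59.8   -89.81] [-17.6  29.9  -5.  -55.8 -85.7  38.5] [ 0.3  0.1 -2.2]
lens [0.5296 0.0338 0.0507]
swatch ((527.2752685546875, 34.67853927612305), (68.6156997680664, 65.16310119628906), 10.843696594238281)
```

View pics/s8.png

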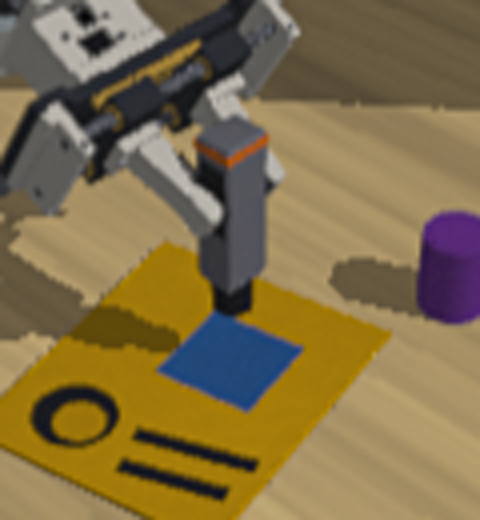

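The lens sits 46 mm above the sign, within about 3 mm of the swatch centre, and has been held about 1.6 s. I'm reversing the path back to the dock.

arm_command(travel=[[0,0,0.06],[0,0,0.15],[0,0,0.24],[0,0,0.27],[0,0,0.27],[0,0,0.27],[0,0,0.27],[0,0,0.27],[0,0,0.27],[0,0,0.27],[0,0,0.27],[0,0,0.27],[0,0,0.27],[0,0,0.27]], delta_rot=[[0,0,0],[0,0,0],[0,0,0],[0,0,0],[-0.07,0,0],[-0.14,0,0],[-0.21,0,0],[-0.28,0,0],[-0.35,0,0],[-0.42,0,0],[-0.47,0,0],[-0.5,0,0],[-0.5,0,0],[-0.5,0,0]])

```text
time_s: 30.88
tcp_pos: [0.5296, 0.0298, 0.2788]
eef_rot: [-180.0, 14.9, -89.9]
contact_force: [-0.1, 0.0, -1.2]
gripper_width: 0.0334
gripper_force: 39.9
```

arm_command(travel=[[0,-0.05,0],[0,-0.1,0],[0,-0.16,0],[0,-0.22,0],[0,-0.26,0],[0,-0.3,0],[0,-0.36,0],[0,-0.42,0],[0,-0.5,0],[0,-0.556,0],[0,-0.556,0],[0,-0.556,0]], delta_rot=[[0,0,-0.1],[0,0,-0.2],[0,0,-0.3],[0,0,-0.4],[0,0,-0.5],[0,0,-0.6],[0,0,-0.7],[0,0,-0.8],[0,0,-0.9],[0,0,-1],[0,0,-1],[0,0,-1]])

```text
time_s: 32.38
tcp_pos: [0.5296, -0.2483, 0.279]
eef_rot: [-179.9, 14.8, -179.8]
contact_force: [-0.7, -0.7, -1.5]
gripper_width: 0.0337
gripper_force: 39.9
```

arm_command(travel=[[0.02,-0.002,-0.08],[0.04,-0.002,-0.17],[0.057,-0.002,-0.25],[0.057,-0.002,-0.294],[0.072,-0.002,-0.309],[0.087,-0.002,-0.324],[0.1,-0.002,-0.337],[0.109,-0.002,-0.346],[0.109,-0.002,-0.346]], delta_rot=[[0,0,0],[0,0,0],[0,0,0],[0,0,0],[0,0,0],[0,0,0],[0,0,0],[0,0,0],[0,0,0]])

```text
time_s: 33.5
tcp_pos: [0.5847, -0.2492, 0.1063]
eef_rot: [-179.9, 14.8, -179.9]
contact_force: [-0.7, 0.6, -0.7]
gripper_width: 0.0339
gripper_force: 39.9
```

arm_command(travel=[[0.003,0,-0.003],[0,0,-0.006],[-0.004,0,-0.01],[-0.004,0,-0.01]], delta_rot=[[0,0,0],[0,0,0],[0,0,0],[0,0,0]])

```text
time_s: 34.0
tcp_pos: [0.5821, -0.2493, 0.1013]
eef_rot: [-179.9, 14.8, -179.9]
contact_force: [-0.3, -0.0, -1.6]
gripper_width: 0.0335
gripper_force: 39.9
```

arm_command(travel=[[-0.002,0,-0.002],[-0.003,0,-0.003],[-0.003,0,-0.003]], delta_rot=[[0,0,0],[0,0,0],[0,0,0]])

```text
time_s: 34.38
tcp_pos: [0.5813, -0.2493, 0.1002]
eef_rot: [-179.9, 14.8, -179.9]
contact_force: [0.7, 0.0, -0.7]
gripper_width: 0.0337
gripper_force: 39.9
```

arm_command(travel=[[0.001,0,-0.001],[0.002,0,-0.002],[0.002,0,-0.002]], delta_rot=[[0,0,0],[0,0,0],[0,0,0]])

```text
time_s: 34.75
tcp_pos: [0.582, -0.2493, 0.0994]
eef_rot: [-179.9, 14.8, -179.9]
contact_force: [-2.6, 0.1, 4.1]
gripper_width: 0.0341
gripper_force: 39.9
```

arm_command(travel=[[-0.001,0,-0.001],[-0.002,0,-0.002],[-0.002,0,-0.002]], delta_rot=[[0,0,0],[0,0,0],[0,0,0]])

```text
time_s: 35.12
tcp_pos: [0.582, -0.2493, 0.0994]
eef_rot: [-179.8, 14.9, -179.9]
contact_force: [-3.6, 1.8, 10.0]
gripper_width: 0.034
gripper_force: 39.9
```

The reader is back at its earlier home position with light contact on floor and tile. I'm releasing and retreating along the tool axis.

arm_command(travel=[[0,0,0],[0,0,0],[0,0,0],[0,0,0],[0,0,0]], delta_rot=[[0,0,0],[0,0,0],[0,0,0],[0,0,0],[0,0,0]], grip=0.9)

```text
time_s: 35.75
tcp_pos: [0.581, -0.2492, 0.0978]
eef_rot: [-179.9, 14.8, -179.9]
contact_force: [0.0, 0.1, -0.3]
gripper_width: 0.0767
gripper_force: 0.0
```

arm_command(travel=[[-0.01,0,0.04],[-0.035,0,0.12],[-0.06,0,0.22],[-0.09,0,0.33],[-0.12,0.1,0.4],[-0.15,0.22,0.4],[-0.2,0.34,0.4],[-0.25,0.46,0.4],[-0.25,0.58,0.4],[-0.25,0.7,0.4],[-0.25,0.7,0.4],[-0.25,0.7,0.4],[-0.25,0.7,0.4]], delta_rot=[[0,0,0],[0,0,0],[0,0,0],[0,0,0],[0,0,0],[0,0,0],[0,0,0],[0,0,0],[0,0,0],[0,0,0],[0,0,0],[0,0,0],[0,0,0]])

```text
time_s: 37.38
tcp_pos: [0.456, 0.0997, 0.2979]
eef_rot: [-179.9, 14.8, -180.0]
contact_force: [-0.8, -0.4, -0.1]
gripper_width: 0.079
gripper_force: 0.0
```

Run:
```python
from w import *
from plant import viewer
s,C,a=shot("w9")
c=viewer.capture("scene")["img"];cv2.imwrite("pics/s9.png",c[:,:,::-1])
b=cv2.cvtColor(cv2.imread("pics/s4.png"),cv2.COLOR_BGR2RGB)
# reader compare with picture of first docking (after s4): crop diff excluding the drawn circles
n=cv2.resize(c[100:220,130:290],(640,480),interpolation=cv2.INTER_CUBIC)
m=np.abs(n.astype(int)-b)[90:330,60:300].max(2);print("dock diff px frac>40:",(m>40).mean())
g=lambda I:(lambda H:[np.argwhere(cv2.inRange(H,(3,180,120),(14,255,255))[90:200,80:240]).mean(0).round(1)])(cv2.cvtColor(I,cv2.COLOR_RGB2HSV));print("orange",g(n),g(np.ascontiguousarray(b)))
H=cv2.cvtColor(c,cv2.COLOR_RGB2HSV);mm=cv2.inRange(H,(65,50,20),(100,255,130))[200:275,340:440];k=cv2.findContours(mm,0,2)[0];k=max(k,key=cv2.contourArea);print("tin box",np.array(cv2.boundingRect(k))+[340,200,0,0])
```

```text
37.38 [0.456  0.0997 0.2979] [-179.88   14.8  -180.  ] [  45.1  -10.9  -34.2   12.6  -56.9 -141.1] [-0.8 -0.4 -0.1]
dock diff px frac>40: 0.32493055555555556
orange [array([51.3, 56.8])] [array([52.8, 56.9])]
tin box [380 234  20  18]
```

The orange marks match the first docking within half a camera pixel, and the tin is where it was set. The picture difference over the dock area is most likely the arm's shadow. I'm handing in.

```bash
python3 -c "
from plant import close_job
print(close_job())"
```

```text
the job is handed in; nothing more can be done
None
```

I handed the job in at about 37 s: the reader was zeroed, held about 46 mm above the swatch for over a second and laid back in the dock, and the green tin stands on the cork mat; `close_job()` gave no verdict.

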